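# Snap the plating rack onto the rinse rail

### The job

The loaded plating rack is standing in its wooden loading stand. Lift it out, hang it on the rinse rail by pushing its snap hook gently down over the rail until the rail is fully home in the crook and the gate flicks shut beneath it (press no harder than about 25 N), and have it up against the brass stop collar, on the collar's long-rail side, in front of the spray nozzles. Leave it hanging still and upright on its own, and do not disturb the other things on the bench.

Things in the scene. Friction and masses are not known exactly. Their poses are not given: they have to be found in the camera images.
- rack: Plating rack, 219 mm tall, 0.27-0.47 kg: black square spine 10 mm thick, two cross-arms 112 mm long (along y) with rings on the +x side, steel strap hook and grip on top. Origin: underside of the foot, on the spine axis; z up, x the way the hook's mouth faces, y along the rail when hung. 94 mm up, a 5 mm step takes the strap to x = -10.5 mm, the hook's back. Starts upright in the stand.
- rack_grip (a point): Middle of the rack's black grip block: 16 mm thick along rack x, 28 mm wide along y, 42 mm tall (20 mm above, 22 mm below this point), 201 mm above the foot. Best gripped across the 16 mm. The hook's crook starts 27 mm below this point.
- hook_seat (a point): Where the rail's axis lies when home in the crook: 165 mm above the foot, 36 mm straight below rack_grip. Flat strap 4 mm thick, 12 mm wide (6 mm either side in y). Inside 17 mm wide in x, its ceiling 5 mm above this point; back on the -x side; nose on the +x side ends 15 mm below, its tip flared out to x = +17 mm. Between gate and step the rail has free room 31 to 61 mm below this point.
- gate (a joint): Angle of the spring gate, rad: 0 shut (sprung), up to 0.69 folded to the hook's back. A bar across the mouth, pivot on the back 34 mm below and 10.5 mm to -x of hook_seat, tip (2 mm radius) inside the nose, 12 mm below and 8 mm to +x. Going down, the rail folds it in: up to 13 N up at first, then less, and up to 7 N sideways; it shuts past the rail only 2-3 mm from home.
- stand: Fixed hardwood loading stand, 80 x 80 x 45 mm, with a 12 mm square socket in the middle of its top, 35 mm deep, loosely holding the rack's foot. Origin: centre of its underside, z up.
- station: Fixed rinse station: white tray 200 (x) x 400 (y) x 40 mm; round steel rail, 10 mm diameter, along y, level, about 210 mm above the bench, clamped in two slotted uprights (28 mm in x, 10 mm in y, 235 mm high) at y = -165 and 165 mm; copper spray pipe along y at x = 80 mm, z = 100 mm, nozzles out to x = 54 mm at y = 55, 100, 145 mm. Origin: under the tray's centre; x away from robot, y to the left.
- rail_mid (a point): Middle of the station's slots, midway between the uprights, 210 mm above the bench; axes as the station's. The rail's axis runs straight above, through or below this point: its height is set by hand in the slots, up to 10 mm higher or lower, and is not measured, so feel for it. It is clamped tight and stays put.
- collar_mark (a point): 106 mm to +y of rail_mid, at the same height: level along the rail with the face of the fixed brass stop collar that looks along the long free part of the rail (to -y of the station); the rail's axis is up to 10 mm above or below this point. Collar 22 mm in diameter, 14 mm long, on from this face to +y. Against it, hook_seat is 6 mm to -y of this point.
- ring_tray: Bystander: light wooden tray 85 x 85 x 30 mm with four compartments and rings. Origin under its centre.
- mandrel: Bystander: steel ring mandrel 270 mm long, 25 mm thick, lying. Origin at the centre of its thick end.
- beaker: Bystander: glass beaker, 72 mm wide, 95 mm high. Origin under its centre.
- jar: Bystander: amber jar, 66 mm wide, 85 mm high. Origin under its centre.
- brush: Bystander: bench brush lying. Origin on its underside.
- pliers: Bystander: pliers lying, 140 mm long. Origin near the joint.
- parts_box: Bystander: blue plastic box 100 x 130 x 45 mm. Origin under its centre.
Not all that is in view belongs to the job. Of the things shaped like the rack, the black one is meant. There is more than one size of the stand; the job needs the smaller.

How it is judged:
By the outcome, as a careful person would: the job done as asked, in the order asked, and still so for the second after the job is handed in, with the robot touching nothing.
It also fails if it takes over 67 s, if anything falls off the work surface, if the arm or the gripper's body presses on something with over 40 N, if the wrist force passes 120 N, or if a joint passes its speed limit or range.

### The arm

A 6-joint arm with a two-finger parallel gripper is mounted at the origin on the work surface. World frame = base frame: x ahead of the robot, y to its left, z up, the work surface at z = 0. Lengths are in mm, angles in rad, forces in N, time in s.
With the tool pointing down it reaches from about 400 to 925 mm from the base axis. Payload 12.5 kg.
Tool frame: the origin (TCP) lies midway between the tips of the shut fingers; the grasp point (between the pads) lies 19 mm behind it; z points along the fingers, y is the direction in which the jaws open and shut (so a half turn about z gives the same grasp; the last joint's range is limited). The gripper opens to 95 mm and grips with 3 to 60 N. Pads are 20 mm wide; open, the fingers measure 119 mm over their backs; the gripper's body (75 mm by 180 mm) begins 59 mm behind the grasp point.
Start: joints at [-1.385, 0.491, 1.559, -0, 1.092, -0.106], TCP at [179.821, -598.591, 214.661] pointing down, gripper open.
Joint ranges: [-3.1, 3.1], [-0.84, 2.19], [0.05, 2.79], [-1.13, 4.28], [0.06, 2.93], [-2.69, 2.69]. Speed limits (rad/s): [2.22, 2.22, 2.79, 3.14, 3.14, 3.14].

### API

Orientations are given as [roll, pitch, yaw] about the fixed x, y, z axes, in that order (R = Rz(yaw) Ry(pitch) Rx(roll)).
In Python, from cell import * gives the robot as it stands. The module is installed in compiled form; this text tells all that it offers.
- The arm moves only by the tool carry_out, never from a script. Its argument "moves" is a list of rows, each an object of numbers: "dx", "dy", "dz": the shift along the tool's x, y, z in m; "twist": the turn about the tool's z in degrees. A call has 1 to 5 rows; each row is the pose to reach, as a shift and turn from the pose commanded when the call began, along the tool's axes at that moment; what a row does not reach only later rows make up. A row lasts 1/10 s, in which the tool goes at most 50 mm and 8.59 degrees, less where a joint would pass 70% of its speed; a pose out of reach is approached as far as the arm can. A call with a gripper value outside its range is refused whole. "grip" is the finger opening in m, from 0 to 0.0951, set as the call begins (left out, the last holds). The fingers move at their own pace and stop on an object; the grip force is fixed at half the most. Time passes only in rows, so rows that repeat a pose let the fingers close. It gives the time, the measured TCP pose, the force and the opening at its end, in the units of the state.
- state(): the state, without advancing time (a new reading comes with each control period).
- read_camera(name): name is "scene" or "top" or "wrist"; returns (picture, depth): 480x640x3 uint8, red, green, blue; 480x640 float32, mm along the optical axis (not along the pixel's ray), 0 where there is no reading.
- camera_info(name): a dict with "mtx" (3x3 intrinsics, pixels), "R" (3x3) and "t" (3): a world point X has camera coordinates R X + t. Camera axes: x right, y down, z forward; pixel columns grow to the right and rows downward; lengths in mm; the calibration is good to about 2 mm. A picture is of the moment at which its call begins: read the wrist's pose just before it. camera_info takes no time and is no camera call; for the wrist camera it gives the pose at the moment of the call.
- job_done(): hands the job in, once; it reports no verdict.
The state is a dict: "t": time; "joints": joint angles; "qvel": joint speeds; "tau": joint torques, N m; "eef_pos": TCP position; "tcp_rot": TCP orientation; "ft_force": force on the tool from outside, world axes, zero at the start; "moment": the same for the moment, N m; "opening": opening from 0.0 (shut) to 1.0 (fully open).
Only numpy, scipy, OpenCV 4.12 (cv2) and the standard library are available. Lean on these libraries where they do the work, as an engineer would, in place of code of your own. Each camera call takes 0.05 s, during which the arm holds its last target. There are 200 camera calls.

## Working session

There is one attempt and no reset: what is moved stays moved. The work goes in short steps, Python scripts to look and compute and a tool call to move; the robot and the scene stay as the last step left them, time stands still between calls to the robot, and variables do not carry over. Pictures are saved under pics/ and viewed, about 8 in all and at most 12, crops included, and the job is handed in when it is done.

Besides the shell and the picture viewer there is one more tool, called by a JSON object that holds its "op" and its "data", one argument or row to a line. carry_out: Moves the arm, as the interface text tells. Its arguments: {"type":"object","properties":{"moves":{"type":"array","items":{"type":"object","properties":{"dx":{"type":"number"},"dy":{"type":"number"},"dz":{"type":"number"},"twist":{"type":"number"}}}},"grip":{"type":"number"}},"required":["moves"]}

```bash
mkdir -p pics; cat > h.py <<'E'
from cell import *
import numpy as np, cv2
def snap(n,f):
    i=camera_info(n); p,d=read_camera(n); cv2.imwrite(f'pics/{f}.png',p[:,:,::-1]); np.savez(f'pics/{f}.npz',p=p,d=d,**{k:np.array(i[k]) for k in('mtx','R','t')}); return p,d
def ld(f): return np.load(f'pics/{f}.npz')
def W(z,u,v,d=None):
    if d is None:
        w=z['d'][int(v)-1:int(v)+2,int(u)-1:int(u)+2]; d=np.median(w[w>0]) if (w>0).any() else np.nan
    return z['R'].T@(np.linalg.inv(z['mtx'])@[u,v,1]*d-z['t'])
def pix(z,X):
    c=z['mtx']@(z['R']@np.array(X,float)+z['t']); return c[:2]/c[2]
E
python3 - <<'E'
from h import *
print({k:np.round(v,3).tolist() for k,v in state().items()})
for n in('top','scene'):
    snap(n,n); i=camera_info(n); print(n,np.round(i['mtx'],1).tolist(),np.round(-i['R'].T@i['t']),np.round(i['R'],2).tolist())
E
```

```text
{'t': 0.0, 'joints': [-1.385, 0.492, 1.559, 0.0, 1.092, -0.106], 'qvel': [-0.002, -0.001, 0.003, -0.001, -0.001, -0.001], 'tau': [-0.003, -61.265, -25.818, 0.069, 0.048, -0.0], 'eef_pos': [179.786, -598.317, 214.039], 'tcp_rot': [-3.14, -0.0, 0.292], 'ft_force': [-0.782, 1.408, -0.455], 'moment': [0.016, 0.041, 0.026], 'opening': 1.003}
top [[559.7, 0.0, 329.7], [0.0, 559.7, 245.0], [0.0, 0.0, 1.0]] [ 339.   13. 1468.] [[-0.03, -1.0, -0.01], [-0.99, 0.03, -0.16], [0.16, 0.01, -0.99]]
scene [[441.1, 0.0, 307.2], [0.0, 441.1, 238.7], [0.0, 0.0, 1.0]] [1410.  -47.  679.] [[0.09, 1.0, -0.03], [0.51, -0.07, -0.86], [-0.85, 0.06, -0.52]]
```

View pics/top.png

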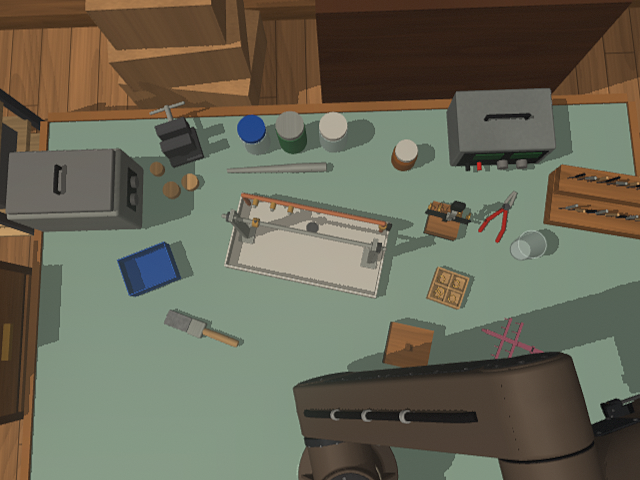

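View pics/scene.png

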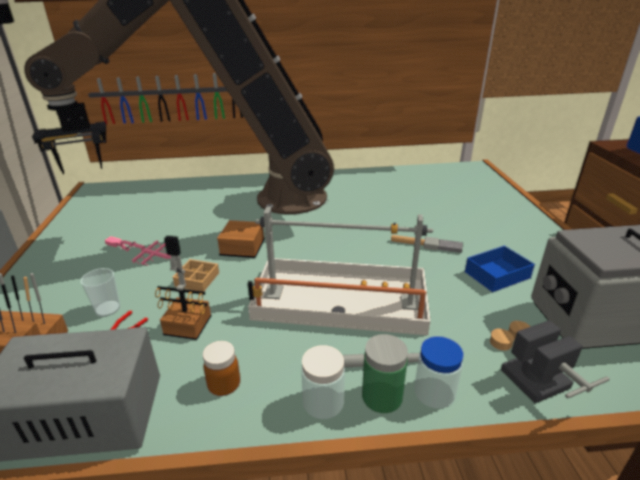

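```bash
python3 - <<'E'
from h import *
z=ld('top');p=z['p'][:,:,::-1]
a=cv2.resize(p[175:305,215:405],None,fx=4,fy=4,interpolation=3)
cv2.imwrite('pics/c1.png',a)
b=cv2.resize(p[180:260,410:490],None,fx=6,fy=6,interpolation=3)
q=ld('scene')['p'][:,:,::-1]
c=cv2.resize(q[225:345,150:220],(280,480),interpolation=3)
cv2.imwrite('pics/c2.png',np.hstack([b,c]))
E
```

```text
(no output)
```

View pics/c1.png

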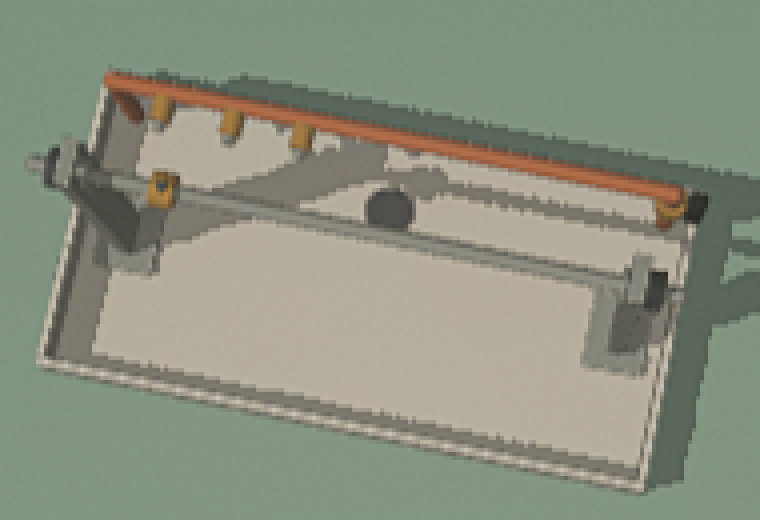

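View pics/c2.png

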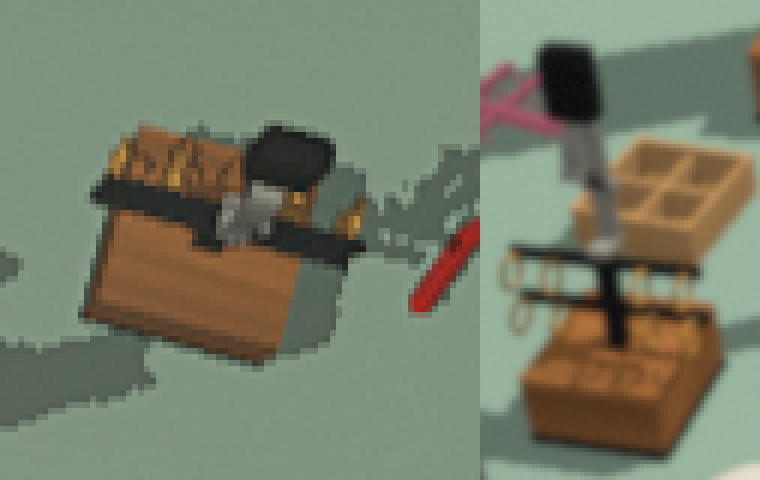

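```bash
python3 - <<'E'
from h import *
z=ld('top')
C=-z['R'].T@z['t']
def atz(u,v,h):
    r=z['R'].T@np.linalg.inv(z['mtx'])@[u,v,1]; return C+r*(h-C[2])/r[2]
f=lambda u,v:(u/4+215-.4,v/4+175-.4)
BL=atz(*f(41,362),40);BR=atz(*f(645,490),40)
print('tray near edge',BL,BR,np.linalg.norm(BL-BR))
r1=atz(*f(122,181),210);r2=atz(*f(615,277),210); d=r2-r1; print('rail',r1,r2,'yaw',np.degrees(np.arctan2(d[0],-d[1])), 'tray yaw',np.degrees(np.arctan2((BR-BL)[0],-(BR-BL)[1])))
print('collar face@221?',atz(*f(179,182),221),atz(*f(180,206),210)) 
def cloud(z):
    v,u=np.mgrid[0:480,0:640]; P=np.stack([u,v,np.ones_like(u)],-1).reshape(-1,3)@np.linalg.inv(z['mtx']).T*z['d'].reshape(-1,1)
    return ((P-z['t'])@z['R']).reshape(480,640,3)
P=cloud(z);S=cloud(ld('scene'))
for nm,Q in(('top',P),('scene',S)):
    X=Q.reshape(-1,3)
    m=(abs(X[:,0]-540)<100)&(abs(X[:,1]+230)<110)
    for lo,hi in((35,50),(180,228),(226,240),(95,112),):
        k=X[m&(X[:,2]>lo)&(X[:,2]<hi)]
        if len(k)>3: 
            r=cv2.minAreaRect(k[:,:2].astype(np.float32)); print(nm,lo,hi,len(k),k.mean(0).round(1),k.min(0).round(1),k.max(0).round(1),r)
    # station rail
    st=np.array([560.,80])
    Y=np.array([-np.sin(-.2),np.cos(-.2)])
    m=(np.abs(X[:,0]-560)<120)&(np.abs(X[:,1]-100)<230)&(X[:,2]>185)&(X[:,2]<250)
    k=X[m]; l=k[(k[:,2]<224)]
    if len(l)>10: print(nm,'rail',len(l),l.mean(0),np.percentile(l[:,2],[5,25,50,75,95]),cv2.fitLine(l[:,:2].astype(np.float32),cv2.DIST_HUBER,0,.01,.01).ravel())
    u=k[k[:,2]>228]; print('upright tops',u.round().tolist()[:20])
E
```

```text
tray near edge [528.37198872 299.08706018  40.        ] [434.05851219 -85.88508748  40.        ] 396.3566403235817
rail [609.20240258 218.37317807 210.        ] [544.11719694 -62.29723433 210.        ] yaw -13.055675632726116 tray yaw -13.765640838369356
collar face@221? [605.1797223  184.05708799 221.        ] [593.45700804 185.12922435 210.        ]
top 35 50 499 [ 608.2 -260.9   43.9] [ 440.4 -315.3   35. ] [ 639.6 -120.5   50. ] ((541.8644409179688, -216.05130004882812), (194.44602966308594, 198.9696044921875), 88.80765533447266)
top 180 228 83 [ 619.4 -266.1  210.1] [ 610.8 -283.8  180.3] [ 634.4 -254.9  228. ] ((621.2168579101562, -268.650390625), (27.74582290649414, 18.851978302001953), 70.0270004272461)
top 226 240 79 [ 623.3 -269.   229.9] [ 612.5 -283.8  226.3] [ 633.4 -255.1  234.9] ((623.3516235351562, -268.9416809082031), (27.249359130859375, 15.878013610839844), 71.4832534790039)
top 95 112 122 [ 624.5 -270.5  101.4] [ 603.4 -325.2   95.2] [ 639.6 -120.   111.8] ((622.835693359375, -222.6043701171875), (33.84790802001953, 205.63949584960938), 1.450531244277954)
top rail
[... 1353 characters left out ...]
406, 29.402048110961914), 89.76876831054688)
scene rail 1073 [584.9199828   94.79517017 205.54876223] [195.11781183 202.70670598 205.89802998 208.20681031 215.39204729] [2.3778839e-01 9.7131699e-01 5.8409027e+02 9.4687744e+01]
upright tops [[525.0, -75.0, 233.0], [525.0, -73.0, 233.0], [530.0, -70.0, 235.0], [530.0, -68.0, 235.0], [530.0, -66.0, 235.0], [533.0, -75.0, 234.0], [532.0, -73.0, 234.0], [533.0, -71.0, 234.0], [531.0, -68.0, 233.0], [531.0, -66.0, 233.0], [537.0, -77.0, 234.0], [539.0, -75.0, 235.0], [539.0, -73.0, 235.0], [539.0, -71.0, 234.0], [537.0, -68.0, 234.0], [532.0, -66.0, 231.0], [540.0, -77.0, 233.0], [541.0, -75.0, 234.0], [542.0, -73.0, 234.0], [545.0, -71.0, 235.0]]
```

{"op": "carry_out", "data": {
  "moves": [
    {"dx": 0.033,"dy": -0.011,"dz": -0.036,"twist": -8},
    {"dx": 0.066,"dy": -0.022,"dz": -0.072,"twist": -16},
    {"dx": 0.098,"dy": -0.033,"dz": -0.108,"twist": -24},
    {"dx": 0.13,"dy": -0.044,"dz": -0.144,"twist": -32},
    {"dx": 0.163,"dy": -0.055,"dz": -0.18,"twist": -40}
  ]
}}

```text
t: 0.6
eef_pos: [320.9, -497.9, 395.9]
tcp_rot: [-3.141, -0.0, 0.996]
ft_force: [-0.2, -0.1, 0.2]
opening: 0.999
```

```bash
python3 - <<'E'
from h import *
s=state(); i=camera_info('wrist')
from scipy.spatial.transform import Rotation as Ro
R=Ro.from_euler('xyz',s['tcp_rot']).as_matrix()
c=-i['R'].T@i['t']; print(s['eef_pos'],s['tcp_rot'],'cam in tool',R.T@(c-s['eef_pos']),'axes',(i['R']@R).round(3).tolist(),np.round(i['mtx']))
E
```

```text
[ 320.87861732 -497.87073955  395.90333503] [-3.14123841e+00 -1.62243871e-04  9.95500631e-01] cam in tool [  80.0467969     0.21268393 -170.56849006] axes [[0.0, 1.0, -0.001], [-0.959, -0.0, -0.283], [-0.283, 0.001, 0.959]] [[333.   0. 319.]
 [  0. 333. 238.]
 [  0.   0.   1.]]
```

{"op": "carry_out", "data": {
  "moves": [
    {"dx": 0.042,"dy": 0.015},
    {"dx": 0.084,"dy": 0.03},
    {"dx": 0.126,"dy": 0.046},
    {"dx": 0.168,"dy": 0.061},
    {"dx": 0.21,"dy": 0.076}
  ]
}}

```text
schema error: expected keys dx, dy, dz, twist
```

{"op": "carry_out", "data": {
  "moves": [
    {"dx": 0.037,"dy": 0.013,"twist": -4},
    {"dx": 0.074,"dy": 0.026,"twist": -8},
    {"dx": 0.111,"dy": 0.04,"twist": -12},
    {"dx": 0.148,"dy": 0.053,"twist": -15},
    {"dx": 0.148,"dy": 0.053,"twist": -15}
  ]
}}

```text
schema error: expected keys dx, dy, dz, twist
```

```bash
python3 - <<'E'
from h import *
print(state()['eef_pos'],state()['tcp_rot'])
p,d=snap('wrist','w1')
cv2.imwrite('pics/w1b.png',cv2.resize(p[80:440,140:500,::-1],(720,600) if 0 else (600,600),interpolation=3))
E
```

```text
[ 320.87861732 -497.87073955  395.90333503] [-3.14123841e+00 -1.62243871e-04  9.95500631e-01]
```

View pics/w1b.png

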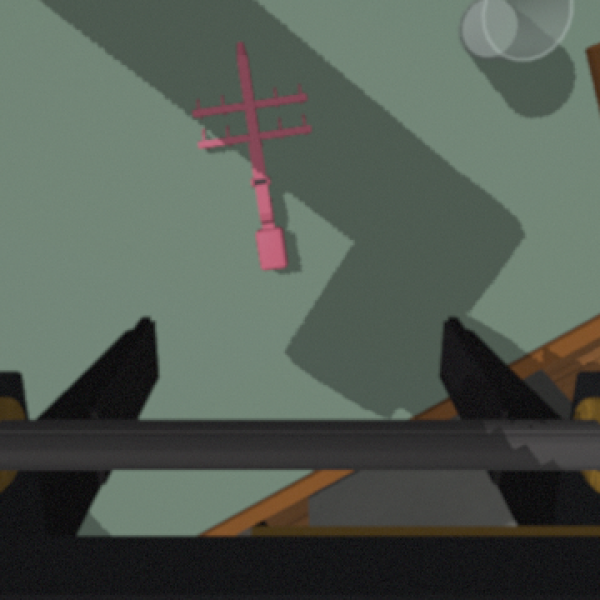

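The moves were refused because every key is required, so this view (w1) only shows the pink decoy lying on the bench. I'll resend them with all the keys.

{"op": "carry_out", "data": {
  "moves": [
    {"dx": 0.042,"dy": 0.015,"dz": 0,"twist": 0},
    {"dx": 0.084,"dy": 0.03,"dz": 0,"twist": 0},
    {"dx": 0.126,"dy": 0.046,"dz": 0,"twist": 0},
    {"dx": 0.168,"dy": 0.061,"dz": 0,"twist": 0},
    {"dx": 0.21,"dy": 0.076,"dz": 0,"twist": 0}
  ]
}}

```text
t: 1.15
eef_pos: [500.0, -364.0, 394.2]
tcp_rot: [-3.141, 0.0, 0.989]
ft_force: [0.1, -1.1, 0.2]
opening: 0.996
```

{"op": "carry_out", "data": {
  "moves": [
    {"dx": 0.037,"dy": 0.013,"dz": 0,"twist": -4},
    {"dx": 0.074,"dy": 0.026,"dz": 0,"twist": -8},
    {"dx": 0.111,"dy": 0.04,"dz": 0,"twist": -12},
    {"dx": 0.148,"dy": 0.053,"dz": 0,"twist": -15},
    {"dx": 0.148,"dy": 0.053,"dz": 0,"twist": -15}
  ]
}}

```text
t: 1.65
eef_pos: [627.0, -267.6, 393.0]
tcp_rot: [-3.14, -0.001, 1.257]
ft_force: [-0.4, -1.7, -0.7]
opening: 0.994
```

```bash
python3 - <<'E'
from h import *
print(state()['eef_pos'],state()['tcp_rot'])
p,d=snap('wrist','w2')
z=ld('w2')
v,u=np.mgrid[0:480,0:640]; P=np.stack([u,v,np.ones_like(u)],-1).reshape(-1,3)@np.linalg.inv(z['mtx']).T*z['d'].reshape(-1,1)
X=(P-z['t'])@z['R']
m=(abs(X[:,0]-620)<60)&(abs(X[:,1]+268)<75)&(z['d'].ravel()>0)
for lo,hi in((222,240),(98,112),(75,85),(38,50)):
    k=X[m&(X[:,2]>lo)&(X[:,2]<hi)]
    if len(k)>3: print(lo,len(k),k.mean(0).round(1),cv2.minAreaRect(k[:,:2].astype(np.float32)))
cv2.imwrite('pics/w2b.png',cv2.resize(p[60:360,140:540,::-1],(800,600),interpolation=3))
E
```

```text
[ 627.04734088 -267.61834599  392.96896222] [-3.14011787e+00 -9.83858661e-04  1.25663662e+00]
222 388 [ 624.7 -268.6  230.3] ((624.3114013671875, -269.2840576171875), (26.683076858520508, 14.660308837890625), 72.0709457397461)
98 339 [ 635.2 -258.2  103.3] ((631.5460815429688, -272.2336730957031), (110.52688598632812, 33.47005844116211), 72.75816345214844)
75 13 [ 637.5 -274.2   82. ] ((633.6307983398438, -272.8320007324219), (102.55382537841797, 18.86591339111328), 72.58004760742188)
38 1883 [ 632.6 -266.7   45.3] ((630.1863403320312, -271.4276428222656), (80.32056427001953, 79.21434020996094), 73.38617706298828)
```

View pics/w2b.png

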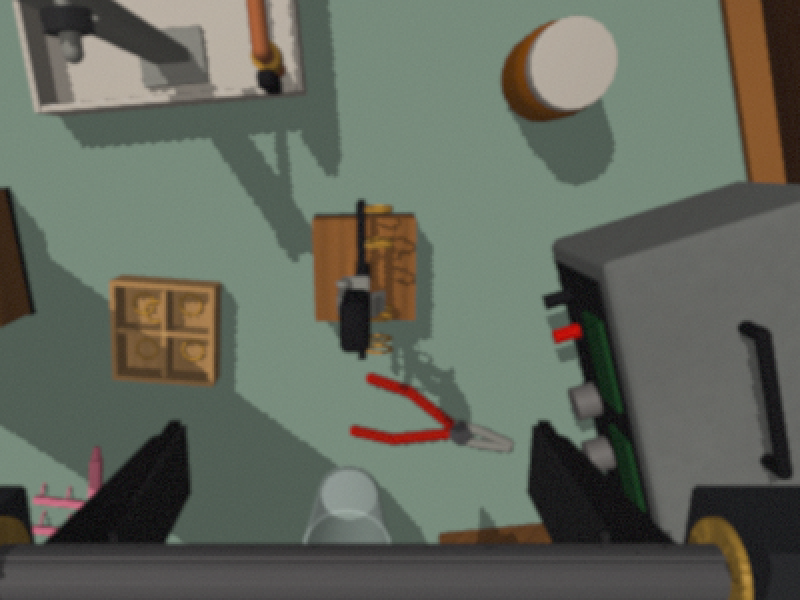

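{"op": "carry_out", "data": {
  "moves": [
    {"dx": -0.002,"dy": -0.002,"dz": 0.045,"twist": 0},
    {"dx": -0.002,"dy": -0.002,"dz": 0.09,"twist": 0},
    {"dx": -0.002,"dy": -0.002,"dz": 0.135,"twist": 0},
    {"dx": -0.002,"dy": -0.002,"dz": 0.175,"twist": 0},
    {"dx": -0.002,"dy": -0.002,"dz": 0.2,"twist": 0}
  ]
}}

```text
t: 2.2
eef_pos: [619.8, -272.4, 191.4]
tcp_rot: [-3.138, -0.0, 1.249]
ft_force: [0.4, -0.7, 0.3]
opening: 1.0
```

{"op": "carry_out", "data": {
  "moves": [
    {"dx": 0,"dy": 0,"dz": 0,"twist": 0},
    {"dx": 0,"dy": 0,"dz": 0,"twist": 0}
  ]
}}

```text
t: 2.4
eef_pos: [621.6, -272.7, 195.4]
tcp_rot: [3.141, 0.0, 1.25]
ft_force: [0.6, 0.4, 0.7]
opening: 1.002
```

```bash
python3 - <<'E'
from h import *
s=state();print(s['eef_pos'],s['tcp_rot'])
p,d=snap('wrist','w3')
z=ld('w3')
v,u=np.mgrid[0:480,0:640]; P=np.stack([u,v,np.ones_like(u)],-1).reshape(-1,3)@np.linalg.inv(z['mtx']).T*z['d'].reshape(-1,1)
X=(P-z['t'])@z['R']
m=(abs(X[:,0]-620)<20)&(abs(X[:,1]+268)<25)&(z['d'].ravel()>0)
for lo,hi in((225,240),):
    k=X[m&(X[:,2]>lo)&(X[:,2]<hi)]
    if len(k)>3: print(lo,len(k),k.mean(0).round(1),cv2.minAreaRect(k[:,:2].astype(np.float32)))
E
```

```text
[ 621.60185152 -272.70949596  195.42152264] [3.14119169e+00 2.41511192e-04 1.25037121e+00]
225 1621 [ 625.  -266.3  230.2] ((624.442138671875, -267.6136474609375), (24.31061553955078, 15.86638355255127), 72.18631744384766)
```

{"op": "carry_out", "data": {
  "moves": [
    {"dx": 0.004,"dy": 0.001,"dz": 0.004,"twist": 0},
    {"dx": 0.004,"dy": 0.001,"dz": 0.004,"twist": 0},
    {"dx": 0.004,"dy": 0.001,"dz": 0.004,"twist": 0}
  ]
}}

```text
t: 2.75
eef_pos: [624.3, -268.2, 191.3]
tcp_rot: [3.141, 0.0, 1.252]
ft_force: [0.9, -0.8, -0.1]
opening: 1.0
```

{"op": "carry_out", "data": {
  "moves": [
    {"dx": 0,"dy": 0,"dz": 0,"twist": 0},
    {"dx": 0,"dy": 0,"dz": 0,"twist": 0},
    {"dx": 0,"dy": 0,"dz": 0,"twist": 0},
    {"dx": 0,"dy": 0,"dz": 0,"twist": 0},
    {"dx": 0,"dy": 0,"dz": 0,"twist": 0}
  ],
  "grip": 0.0
}}

```text
t: 3.25
eef_pos: [624.0, -268.3, 190.6]
tcp_rot: [3.142, 0.0, 1.252]
ft_force: [-0.3, 0.8, 0.1]
opening: 0.636
```

{"op": "carry_out", "data": {
  "moves": [
    {"dx": 0,"dy": 0,"dz": 0,"twist": 0},
    {"dx": 0,"dy": 0,"dz": 0,"twist": 0},
    {"dx": 0,"dy": 0,"dz": 0,"twist": 0}
  ]
}}

```text
t: 3.55
eef_pos: [624.0, -268.4, 190.6]
tcp_rot: [3.142, 0.0, 1.252]
ft_force: [-0.2, 0.1, -0.7]
opening: 0.385
```

{"op": "carry_out", "data": {
  "moves": [
    {"dx": 0,"dy": 0,"dz": 0,"twist": 0},
    {"dx": 0,"dy": 0,"dz": 0,"twist": 0},
    {"dx": 0,"dy": 0,"dz": 0,"twist": 0},
    {"dx": 0,"dy": 0,"dz": 0,"twist": 0},
    {"dx": 0,"dy": 0,"dz": 0,"twist": 0}
  ]
}}

```text
t: 4.05
eef_pos: [624.6, -268.7, 190.6]
tcp_rot: [3.14, 0.0, 1.252]
ft_force: [4.8, -3.3, -3.5]
opening: 0.175
```

{"op": "carry_out", "data": {
  "moves": [
    {"dx": 0,"dy": 0,"dz": -0.004,"twist": 0},
    {"dx": 0,"dy": 0,"dz": -0.008,"twist": 0},
    {"dx": 0,"dy": 0,"dz": -0.012,"twist": 0},
    {"dx": 0,"dy": 0,"dz": -0.016,"twist": 0},
    {"dx": 0,"dy": 0,"dz": -0.02,"twist": 0}
  ]
}}

```text
t: 4.55
eef_pos: [624.3, -268.3, 210.2]
tcp_rot: [3.141, -0.0, 1.252]
ft_force: [4.3, -1.8, -6.1]
opening: 0.176
```

{"op": "carry_out", "data": {
  "moves": [
    {"dx": 0,"dy": 0,"dz": -0.03,"twist": 0},
    {"dx": 0,"dy": 0,"dz": -0.07,"twist": 0},
    {"dx": 0,"dy": 0,"dz": -0.115,"twist": 0},
    {"dx": 0,"dy": 0,"dz": -0.16,"twist": 0},
    {"dx": 0,"dy": 0,"dz": -0.2,"twist": 0}
  ]
}}

```text
t: 5.05
eef_pos: [623.0, -267.7, 412.5]
tcp_rot: [-3.139, -0.0, 1.252]
ft_force: [0.6, 0.1, -4.0]
opening: 0.167
```

{"op": "carry_out", "data": {
  "moves": [
    {"dx": 0.02,"dy": -0.012,"dz": -0.015,"twist": 0},
    {"dx": 0.05,"dy": -0.031,"dz": -0.025,"twist": 0},
    {"dx": 0.085,"dy": -0.053,"dz": -0.03,"twist": 0},
    {"dx": 0.12,"dy": -0.074,"dz": -0.03,"twist": 0},
    {"dx": 0.155,"dy": -0.096,"dz": -0.03,"twist": 0}
  ]
}}

```text
t: 5.55
eef_pos: [579.8, -88.7, 439.5]
tcp_rot: [-3.138, 0.0, 1.252]
ft_force: [0.2, 0.3, -3.7]
opening: 0.164
```

{"op": "carry_out", "data": {
  "moves": [
    {"dx": 0.035,"dy": -0.022,"dz": 0,"twist": 0},
    {"dx": 0.07,"dy": -0.043,"dz": 0,"twist": 0},
    {"dx": 0.105,"dy": -0.065,"dz": 0,"twist": 0},
    {"dx": 0.13,"dy": -0.08,"dz": 0,"twist": 0},
    {"dx": 0.145,"dy": -0.09,"dz": 0,"twist": 0}
  ]
}}

```text
t: 6.05
eef_pos: [539.4, 77.5, 439.7]
tcp_rot: [-3.138, 0.001, 1.254]
ft_force: [-0.0, -0.3, -3.8]
opening: 0.167
```

{"op": "carry_out", "data": {
  "moves": [
    {"dx": 0.02,"dy": -0.012,"dz": 0,"twist": -1.5},
    {"dx": 0.045,"dy": -0.027,"dz": 0,"twist": -3},
    {"dx": 0.06,"dy": -0.036,"dz": 0,"twist": -4.5},
    {"dx": 0.067,"dy": -0.041,"dz": 0,"twist": -4.5},
    {"dx": 0.067,"dy": -0.041,"dz": 0,"twist": -4.5}
  ]
}}

```text
t: 6.55
eef_pos: [522.5, 152.2, 440.0]
tcp_rot: [-3.14, 0.001, 1.331]
ft_force: [-0.1, -1.1, -2.7]
opening: 0.165
```

```bash
python3 - <<'E'
from h import *
s=state();print(s['eef_pos'],s['tcp_rot'],s['ft_force'],s['opening'])
p,d=snap('wrist','w4'); snap('scene','s4')
q=ld('s4')['p'][:,:,::-1]
cv2.imwrite('pics/w4b.png',np.hstack([cv2.resize(p[:,:,::-1],(480,360)),cv2.resize(q[100:340,200:413],(320,360))]))
E
```

```text
[522.5345715  152.16302822 439.96494405] [-3.13978431e+00  8.38913371e-04  1.33105951e+00] [-0.14622004 -1.0748717  -2.71394907] 0.16549151169600945
```

View pics/w4b.png

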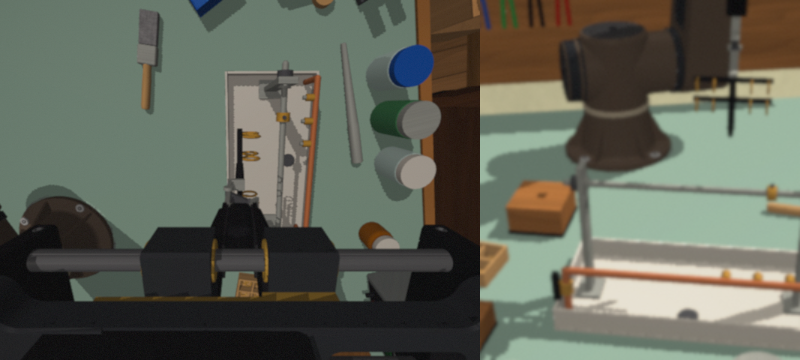

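```bash
python3 - <<'E'
from h import *
z=ld('w4')
v,u=np.mgrid[0:480,0:640]; P=np.stack([u,v,np.ones_like(u)],-1).reshape(-1,3)@np.linalg.inv(z['mtx']).T*z['d'].reshape(-1,1)
X=(P-z['t'])@z['R']; col=z['p'].reshape(-1,3).astype(int)
c=np.array([580,87.]);Y=np.array([.237,.9715]);Xx=np.array([.9715,-.237])
s=(X[:,:2]-c)@Xx; y=(X[:,:2]-c)@Y
m=(abs(s)<15)&(y>-100)&(y<155)&(X[:,2]>190)&(X[:,2]<222)&(z['d'].ravel()>0)
br=(col[:,0]-col[:,2]>50)
k=X[m&~br]
print(len(k)); l=cv2.fitLine(k[:,:2].astype(np.float32),cv2.DIST_HUBER,0,.01,.01).ravel(); print(l, np.percentile(k[:,2],[5,25,50,75,95]))
for a in range(-100,155,20):
    q=m&~br&(y>=a)&(y<a+20)
    if q.sum()>3: print(a,q.sum(),'s',s[q].min().round(1),np.median(s[q]).round(1),s[q].max().round(1),'ztop',np.percentile(X[q,2],[50,90]).round(1))
b=X[m&br]; print('brass',len(b),'y range',np.percentile(y[m&br],[0,5,50,95,100]).round(1),'s',np.percentile(s[m&br],[5,50,95]),'z',b[:,2].max())
t=(abs(s)<25)&(y>150)&(y<185)&(X[:,2]>225)&(X[:,2]<245); print('upright',X[t].mean(0),y[t].min(),y[t].max(),s[t].min(),s[t].max())
# held rack arm
T=state()['eef_pos']; h=(np.linalg.norm(X[:,:2]-T[:2],axis=1)<75)&(X[:,2]>300)&(X[:,2]<370)&(col.sum(1)<150)&(z['d'].ravel()>0)
k=X[h]; print('arm',len(k),k.mean(0)); 
if len(k)>5:
    print(cv2.fitLine(k.astype(np.float32),cv2.DIST_HUBER,0,.01,.01).ravel())
S=ld('s4')
P=np.stack([u,v,np.ones_like(u)],-1).reshape(-1,3)@np.linalg.inv(S['mtx']).T*S['d'].reshape(-1,1)
Q=(P-S['t'])@S['R']; cs=S['p'].reshape(-1,3).astype(int)
h=(np.linalg.norm(Q[:,:2]-T[:2],axis=1)<70)&(Q[:,2]>250)&(Q[:,2]<420)&(S['d'].ravel()>0)
for a in range(250,420,10):
    w=Q[h&(Q[:,2]>=a)&(Q[:,2]<a+10)]
    if len(w)>2: e=(w[:,:2]-T[:2]); print(a,len(w),'x',np.median(e@Xx).round(1),'y',(e@Y).min().round(1),np.median(e@Y).round(1),(e@Y).max().round(1))
E
```

```text
1463
[2.3487452e-01 9.7202569e-01 5.8808112e+02 1.3151294e+02] [205.60395193 207.60503598 208.65079405 209.47629705 210.63530704]
-80 90 s -6.4 -2.4 3.0 ztop [208.5 209.8]
-60 110 s -6.8 -2.5 2.8 ztop [208.7 209.8]
-40 112 s -6.7 -2.7 3.0 ztop [208.4 210. ]
-20 113 s -6.9 -2.6 3.1 ztop [208.7 210.2]
0 123 s -7.0 -2.8 2.9 ztop [208.7 210. ]
20 124 s -6.8 -2.7 3.1 ztop [208.5 210. ]
40 131 s -7.2 -2.7 2.9 ztop [208.5 210. ]
60 138 s -7.2 -2.9 3.0 ztop [208.6 209.7]
80 139 s -7.0 -2.8 2.7 ztop [208.6 210. ]
100 86 s -13.3 -1.8 7.7 ztop [209.8 218.5]
120 157 s -7.4 -3.0 2.6 ztop [208.6 210.1]
140 140 s -11.8 -3.1 6.9 ztop [208.8 210.7]
brass 185 y range [103.6 105.  111.8 117.7 117.7] s [-12.24825548  -5.42613939   4.39070328] z 219.92966111321533
upright [615.272867   245.83976561 235.02426198] 158.1381080172553 167.4532030426456 -16.540667237875407 10.950627439042476
arm 448 [528.51360615 175.63395022 349.60452926]
[ 2.3102883e-01  9.7293460e-01 -4.8927744e-03  5.2867804e+02
  1.7648021e+02  3.5077350e+02]
260 15 x 2.6 y -3.3 1.0 3.4
270 18 x 4.1 y -3.8 -1.3 5.0
280 20 x 4.5 y -4.2 0.4 4.9
290 22 x 5.0 y -4.6 0.0 4.5
300 33 x 5.9 y -49.6 -0.4 50.8
310 193 x 2.5 y -55.2 3.2 54.6
320 48 x 4.7 y -50.6 -0.3 49.6
330 43 x 6.7 y -50.1 -1.7 50.8
340 212 x 2.9 y -55.7 2.1 56.1
350 57 x 2.2 y -51.6 -0.5 49.6
360 23 x -9.2 y -5.6 0.4 4.9
370 25 x -9.5 y -4.3 0.2 6.3
380 32 x -7.5 y -8.8 -0.1 7.9
390 30 x -8.2 y -7.1 0.3 7.7
400 13 x 11.5 y -4.6 1.3 5.4
410 34 x 13.0 y -5.3 -0.8 6.4
```

{"op": "carry_out", "data": {
  "moves": [
    {"dx": 0,"dy": 0,"dz": 0.03,"twist": 0},
    {"dx": 0,"dy": 0,"dz": 0.075,"twist": 0},
    {"dx": 0,"dy": 0,"dz": 0.12,"twist": 0},
    {"dx": 0,"dy": 0,"dz": 0.155,"twist": 0},
    {"dx": 0,"dy": 0,"dz": 0.173,"twist": 0}
  ]
}}

```text
t: 7.15
eef_pos: [522.6, 150.1, 264.4]
tcp_rot: [-3.138, 0.002, 1.329]
ft_force: [0.2, -0.3, -3.8]
opening: 0.165
```

{"op": "carry_out", "data": {
  "moves": [
    {"dx": 0,"dy": 0.01,"dz": 0,"twist": 0},
    {"dx": 0,"dy": 0.02,"dz": 0,"twist": 0},
    {"dx": 0,"dy": 0.025,"dz": 0,"twist": 0},
    {"dx": 0,"dy": 0.03,"dz": 0,"twist": 0},
    {"dx": 0,"dy": 0.03,"dz": 0,"twist": 0}
  ]
}}

```text
t: 7.65
eef_pos: [553.5, 143.9, 268.1]
tcp_rot: [3.141, -0.0, 1.33]
ft_force: [-0.5, -0.1, -4.0]
opening: 0.169
```

```bash
python3 - <<'E'
from h import *
s=state();print(s['eef_pos'],s['tcp_rot'],s['ft_force'],s['opening'])
p,d=snap('wrist','w5'); snap('scene','s5')
q=ld('s5')['p'][:,:,::-1]
cv2.imwrite('pics/w5b.png',np.hstack([cv2.resize(p[60:300,200:400,::-1],(400,480),interpolation=3),cv2.resize(q[160:320,290:423],(400,480),interpolation=3)]))
E
```

```text
[553.54019074 143.93197297 268.1155762 ] [ 3.14050174e+00 -2.72831302e-04  1.32979113e+00] [-0.46067518 -0.10833185 -4.03505292] 0.16931385615183497
```

View pics/w5b.png

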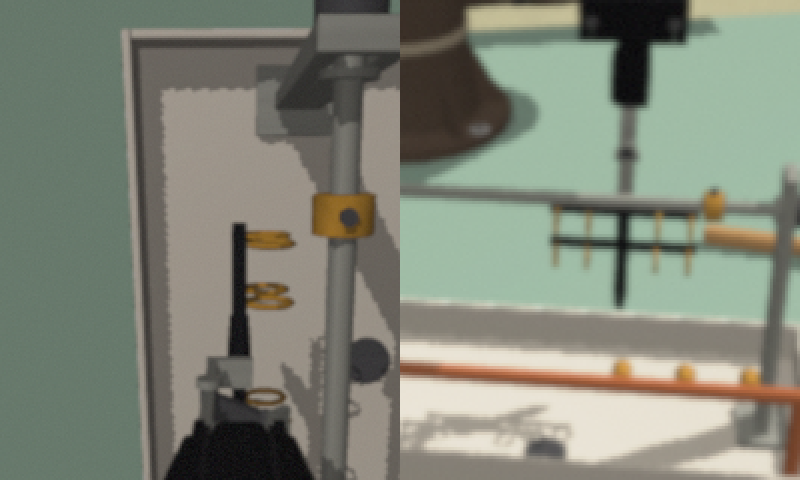

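```bash
cat > m.py <<'E'
from h import *
def meas(f):
    z=ld(f)
    v,u=np.mgrid[0:480,0:640]; P=np.stack([u,v,np.ones_like(u)],-1).reshape(-1,3)@np.linalg.inv(z['mtx']).T*z['d'].reshape(-1,1)
    X=(P-z['t'])@z['R']; col=z['p'].reshape(-1,3).astype(int)
    c=np.array([580,87.]);Y=np.array([.2349,.972]);Xx=np.array([.972,-.2349])
    s=(X[:,:2]-c)@Xx; y=(X[:,:2]-c)@Y; br=(col[:,0]-col[:,2]>50)
    m=(abs(s)<10)&(y>60)&(y<100)&(X[:,2]>190)&(X[:,2]<222)&~br
    zt=np.percentile(X[m,2],97); print('rail s edges',np.percentile(s[m],[1,99]),'ztop',np.percentile(X[m,2],[50,90,97]), 'crest s', np.median(s[m&(X[:,2]>zt-1)]))
    b=(abs(s)<15)&(y>95)&(y<125)&(X[:,2]>205)&(X[:,2]<225)&br; print('collar y',np.percentile(y[b],[1,5,95,99]),'s',np.percentile(s[b],[1,99]),'z',X[b,2].max())
    t=state()['eef_pos'][:2]-c; print('TCP s,y',t@Xx,t@Y,state()['eef_pos'][2])
    h=(abs(s-t@Xx)<8)&(abs(y-t@Y)<65)&(X[:,2]>130)&(X[:,2]<230)&(col.sum(1)<150)&(y>t@Y+15); print('arm s,y',s[h].mean(),y[h].max(), X[h,2].mean(), h.sum())
E
python3 -c "
from m import *; meas('w5'); meas('w4')"
```

```text
rail s edges [-7.15686049  2.4842815 ] ztop [208.67347928 209.83535541 210.29487417] crest s -2.2832895254916914
collar y [104.2103342  104.83195989 117.27248337 117.86561314] s [-12.62188573   6.09452698] z 219.12618466420548
TCP s,y -39.8964033060841 49.17392271390581 267.862838365062
arm s,y -38.35324231181276 103.19066616513321 178.04352352195974 301
rail s edges [-6.86849243  2.9292697 ] ztop [208.56949605 209.89495323 210.29314079] crest s -2.3261551758630032
collar y [104.12765051 104.9838868  117.6998011  117.74194417] s [-12.26387022   5.89518713] z 219.92966111321533
TCP s,y -39.8964033060841 49.17392271390581 267.862838365062m.py:12: RuntimeWarning: Mean of empty slice.
  h=(abs(s-t@Xx)<8)&(abs(y-t@Y)<65)&(X[:,2]>130)&(X[:,2]<230)&(col.sum(1)<150)&(y>t@Y+15); print('arm s,y',s[h].mean(),y[h].max(), X[h,2].mean(), h.sum())
  ret = ret.dtype.type(ret / rcount)
Traceback (most recent call last):
  File "m.py", line 12, in meas
    h=(abs(s-t@Xx)<8)&(abs(y-t@Y)<65)&(X[:,2]>130)&(X[:,2]<230)&(col.sum(1)<150)&(y>t@Y+15); print('arm s,y',s[h].mean(),y[h].max(), X[h,2].mean(), h.sum())
                                                                                                                         ~~~~~~~~^^
ValueError: zero-size array to reduction operation maximum which has no identity
```

{"op": "carry_out", "data": {
  "moves": [
    {"dx": 0,"dy": 0.01,"dz": 0,"twist": 0},
    {"dx": 0,"dy": 0.02,"dz": 0,"twist": 0},
    {"dx": 0,"dy": 0.03,"dz": 0,"twist": 0},
    {"dx": 0,"dy": 0.036,"dz": 0,"twist": 0},
    {"dx": 0,"dy": 0.037,"dz": 0,"twist": 0}
  ]
}}

```text
t: 8.25
eef_pos: [589.5, 135.1, 267.2]
tcp_rot: [-3.141, 0.0, 1.33]
ft_force: [0.7, -0.4, -4.5]
opening: 0.166
```

{"op": "carry_out", "data": {
  "moves": [
    {"dx": 0,"dy": 0,"dz": 0.002,"twist": 0},
    {"dx": 0,"dy": 0,"dz": 0.004,"twist": 0},
    {"dx": 0,"dy": 0,"dz": 0.006,"twist": 0},
    {"dx": 0,"dy": 0,"dz": 0.008,"twist": 0},
    {"dx": 0,"dy": 0,"dz": 0.01,"twist": 0}
  ]
}}

```text
t: 8.75
eef_pos: [588.6, 135.4, 257.4]
tcp_rot: [3.142, 0.0, 1.33]
ft_force: [-0.3, 0.1, -4.2]
opening: 0.167
```

```bash
python3 - <<'E'
from m import *
s=state();print(s['eef_pos'],s['tcp_rot'],s['ft_force'],s['moment'],s['opening'])
snap('wrist','w6'); meas('w6')
E
```

```text
[588.55500886 135.44957215 257.43260859] [3.14157141e+00 8.85396769e-05 1.33041186e+00] [-0.32465005  0.07740097 -4.18264688] [-0.01419678 -0.14064605 -0.01349244] 0.1669034295947677
rail s edges [-6.94802348  2.74248415] ztop [208.66625085 209.84282933 210.24678611] crest s -2.1163310032185607
collar y [104.18249109 104.6869382  117.30082231 117.86358395] s [-12.43119357   7.03362064] z 219.47117037691916
TCP s,y -3.113470132877538 49.04261338230565 257.099363657075m.py:12: RuntimeWarning: Mean of empty slice.
  h=(abs(s-t@Xx)<8)&(abs(y-t@Y)<65)&(X[:,2]>130)&(X[:,2]<230)&(col.sum(1)<150)&(y>t@Y+15); print('arm s,y',s[h].mean(),y[h].max(), X[h,2].mean(), h.sum())
  ret = ret.dtype.type(ret / rcount)
Traceback (most recent call last):
  File "m.py", line 12, in meas
    h=(abs(s-t@Xx)<8)&(abs(y-t@Y)<65)&(X[:,2]>130)&(X[:,2]<230)&(col.sum(1)<150)&(y>t@Y+15); print('arm s,y',s[h].mean(),y[h].max(), X[h,2].mean(), h.sum())
                                                                                                                         ~~~~~~~~^^
ValueError: zero-size array to reduction operation maximum which has no identity
```

{"op": "carry_out", "data": {
  "moves": [
    {"dx": 0,"dy": 0.0005,"dz": 0.002,"twist": 0},
    {"dx": 0,"dy": 0.0005,"dz": 0.004,"twist": 0},
    {"dx": 0,"dy": 0.0005,"dz": 0.006,"twist": 0},
    {"dx": 0,"dy": 0.0005,"dz": 0.007,"twist": 0},
    {"dx": 0,"dy": 0.0005,"dz": 0.008,"twist": 0}
  ]
}}

```text
t: 9.3
eef_pos: [589.1, 135.4, 250.7]
tcp_rot: [3.141, -0.0, 1.33]
ft_force: [-4.8, 1.5, 8.2]
opening: 0.168
```

{"op": "carry_out", "data": {
  "moves": [
    {"dx": 0,"dy": 0,"dz": 0.001,"twist": 0},
    {"dx": 0,"dy": 0,"dz": 0.002,"twist": 0},
    {"dx": 0,"dy": 0,"dz": 0.003,"twist": 0},
    {"dx": 0,"dy": 0,"dz": 0.004,"twist": 0},
    {"dx": 0,"dy": 0,"dz": 0.005,"twist": 0}
  ]
}}

```text
t: 9.8
eef_pos: [588.5, 135.6, 245.4]
tcp_rot: [-3.141, -0.0, 1.33]
ft_force: [-5.5, 1.4, 5.6]
opening: 0.169
```

```bash
cat > st.py <<'E'
from h import *
s=state();t=s['eef_pos'][:2]-np.array([580,87.]);F=s['ft_force']
print('s,y,z',(t@[.972,-.2349]).round(2),(t@[.2349,.972]).round(2),s['eef_pos'][2].round(2),'F s,y,z',np.round([F[:2]@[.972,-.2349],F[:2]@[.2349,.972],F[2]],1),'M',np.round(s['moment'],2),np.round(s['tcp_rot'],3),s['opening'].__round__(3),s['t'])
E
python3 st.py
```

```text
s,y,z -3.15 49.25 245.42 F s,y,z [-5.7  0.   5.6] M [0.31 1.34 0.03] [-3.141 -0.     1.33 ] 0.169 9.8
```

{"op": "carry_out", "data": {
  "moves": [
    {"dx": 0,"dy": 0.0005,"dz": 0.002,"twist": 0},
    {"dx": 0,"dy": 0.0008,"dz": 0.004,"twist": 0},
    {"dx": 0,"dy": 0.0008,"dz": 0.006,"twist": 0},
    {"dx": 0,"dy": 0.0008,"dz": 0.008,"twist": 0},
    {"dx": 0,"dy": 0.0008,"dz": 0.01,"twist": 0}
  ]
}}

```text
t: 10.3
eef_pos: [589.0, 135.4, 234.8]
tcp_rot: [-3.14, 0.0, 1.33]
ft_force: [-6.0, 1.6, 1.9]
opening: 0.164
```

```bash
python3 st.py
```

```text
s,y,z -2.6 49.18 234.84 F s,y,z [-6.2  0.1  1.9] M [ 0.28  1.28 -0.02] [-3.14  0.    1.33] 0.164 10.3
```

{"op": "carry_out", "data": {
  "moves": [
    {"dx": 0,"dy": 0.0003,"dz": 0.002,"twist": 0},
    {"dx": 0,"dy": 0.0003,"dz": 0.004,"twist": 0},
    {"dx": 0,"dy": 0.0003,"dz": 0.006,"twist": 0},
    {"dx": 0,"dy": 0.0003,"dz": 0.007,"twist": 0},
    {"dx": 0,"dy": 0.0003,"dz": 0.008,"twist": 0}
  ]
}}

```text
t: 10.8
eef_pos: [589.8, 135.2, 226.7]
tcp_rot: [-3.141, 0.0, 1.33]
ft_force: [-4.7, 1.8, 1.7]
opening: 0.165
```

{"op": "carry_out", "data": {
  "moves": [
    {"dx": 0,"dy": 0,"dz": 0.001,"twist": 0},
    {"dx": 0,"dy": 0,"dz": 0.002,"twist": 0},
    {"dx": 0,"dy": 0,"dz": 0.003,"twist": 0},
    {"dx": 0,"dy": 0,"dz": 0.003,"twist": 0}
  ]
}}

```text
t: 11.2
eef_pos: [589.4, 135.1, 222.8]
tcp_rot: [-3.139, 0.001, 1.33]
ft_force: [-4.2, 1.0, -3.8]
opening: 0.169
```

```bash
python3 st.py
```

```text
s,y,z -2.13 48.95 222.8 F s,y,z [-4.4 -0.  -3.8] M [ 0.35  1.02 -0.03] [-3.139e+00  1.000e-03  1.330e+00] 0.169 11.2
```

{"op": "carry_out", "data": {
  "moves": [
    {"dx": 0,"dy": 0,"dz": 0.0005,"twist": 0},
    {"dx": 0,"dy": 0,"dz": 0.001,"twist": 0},
    {"dx": 0,"dy": 0,"dz": 0.001,"twist": 0}
  ]
}}

```text
t: 11.5
eef_pos: [589.3, 135.1, 221.6]
tcp_rot: [-3.139, 0.001, 1.33]
ft_force: [-5.7, 1.9, -5.6]
opening: 0.169
```

```bash
python3 st.py
```

```text
s,y,z -2.28 48.92 221.57 F s,y,z [-6.   0.5 -5.6] M [ 0.29  1.03 -0.04] [-3.139e+00  1.000e-03  1.330e+00] 0.169 11.5
```

{"op": "carry_out", "data": {
  "moves": [
    {"dx": 0,"dy": 0,"dz": 0.0005,"twist": 0},
    {"dx": 0,"dy": 0,"dz": 0.001,"twist": 0},
    {"dx": 0,"dy": 0,"dz": 0.001,"twist": 0}
  ]
}}

```text
t: 11.8
eef_pos: [589.7, 135.0, 220.6]
tcp_rot: [-3.14, 0.001, 1.33]
ft_force: [0.7, -0.5, -3.9]
opening: 0.168
```

{"op": "carry_out", "data": {
  "moves": [
    {"dx": 0,"dy": 0,"dz": 0.0005,"twist": 0},
    {"dx": 0,"dy": 0,"dz": 0.001,"twist": 0},
    {"dx": 0,"dy": 0,"dz": 0.001,"twist": 0}
  ]
}}

```text
t: 12.1
eef_pos: [590.6, 134.9, 220.6]
tcp_rot: [3.141, -0.0, 1.33]
ft_force: [-0.2, -0.4, -3.3]
opening: 0.17
```

```bash
python3 st.py
```

```text
s,y,z -0.96 49.06 220.65 F s,y,z [-0.1 -0.5 -3.3] M [-0.02 -0.08 -0.03] [ 3.141 -0.     1.33 ] 0.17 12.1
```

{"op": "carry_out", "data": {
  "moves": [
    {"dx": 0,"dy": -0.001,"dz": 0.001,"twist": 0},
    {"dx": 0,"dy": -0.001,"dz": 0.001,"twist": 0}
  ]
}}

```text
t: 12.3
eef_pos: [589.7, 135.1, 219.9]
tcp_rot: [3.14, -0.0, 1.33]
ft_force: [1.5, -0.5, -1.7]
opening: 0.165
```

{"op": "carry_out", "data": {
  "moves": [
    {"dx": 0,"dy": 0,"dz": 0.001,"twist": 0},
    {"dx": 0,"dy": 0,"dz": 0.001,"twist": 0}
  ]
}}

```text
t: 12.5
eef_pos: [589.7, 135.2, 219.8]
tcp_rot: [3.14, -0.0, 1.33]
ft_force: [-0.6, -0.5, 6.9]
opening: 0.168
```

```bash
python3 st.py
```

```text
s,y,z -1.88 49.13 219.78 F s,y,z [-0.4 -0.6  6.9] M [-0.26  0.09  0.  ] [ 3.14 -0.    1.33] 0.168 12.5
```

{"op": "carry_out", "data": {
  "moves": [
    {"dx": 0,"dy": 0,"dz": -0.001,"twist": 0},
    {"dx": 0.005,"dy": 0,"dz": -0.001,"twist": -0.2},
    {"dx": 0.011,"dy": 0,"dz": -0.001,"twist": -0.2},
    {"dx": 0.017,"dy": 0,"dz": -0.001,"twist": -0.2},
    {"dx": 0.022,"dy": 0,"dz": -0.001,"twist": -0.2}
  ]
}}

```text
t: 13.0
eef_pos: [594.7, 157.0, 219.8]
tcp_rot: [3.141, 0.0, 1.334]
ft_force: [-1.5, -5.5, 4.2]
opening: 0.166
```

```bash
python3 st.py
```

```text
s,y,z -2.15 71.54 219.76 F s,y,z [-0.1 -5.7  4.2] M [-1.07  0.13  0.01] [3.141 0.    1.334] 0.166 13.0
```

{"op": "carry_out", "data": {
  "moves": [
    {"dx": 0,"dy": 0,"dz": -0.001,"twist": 0},
    {"dx": 0.006,"dy": 0,"dz": -0.0015,"twist": 0},
    {"dx": 0.012,"dy": 0,"dz": -0.0015,"twist": 0},
    {"dx": 0.017,"dy": 0,"dz": -0.0015,"twist": 0},
    {"dx": 0.02,"dy": 0,"dz": -0.0015,"twist": 0}
  ]
}}

```text
t: 13.5
eef_pos: [599.2, 176.7, 220.7]
tcp_rot: [-3.141, 0.0, 1.334]
ft_force: [-0.0, 0.1, -4.1]
opening: 0.165
```

```bash
python3 st.py
```

```text
s,y,z -2.41 91.75 220.74 F s,y,z [-0.   0.1 -4.1] M [-0.06 -0.06 -0.03] [-3.141  0.     1.334] 0.165 13.5
```

{"op": "carry_out", "data": {
  "moves": [
    {"dx": 0.001,"dy": 0,"dz": 0,"twist": 0},
    {"dx": 0.002,"dy": 0,"dz": 0,"twist": 0},
    {"dx": 0.003,"dy": 0,"dz": 0,"twist": 0},
    {"dx": 0.004,"dy": 0,"dz": 0,"twist": 0},
    {"dx": 0.005,"dy": 0,"dz": 0,"twist": 0}
  ]
}}

```text
t: 14.0
eef_pos: [600.4, 180.9, 221.1]
tcp_rot: [3.142, 0.0, 1.334]
ft_force: [0.5, 0.2, -3.0]
opening: 0.166
```

{"op": "carry_out", "data": {
  "moves": [
    {"dx": 0.0005,"dy": 0,"dz": 0,"twist": 0},
    {"dx": 0.001,"dy": 0,"dz": 0,"twist": 0},
    {"dx": 0.001,"dy": 0,"dz": 0,"twist": 0}
  ]
}}

```text
t: 14.3
eef_pos: [600.6, 181.9, 221.0]
tcp_rot: [3.142, 0.0, 1.334]
ft_force: [0.4, 0.5, -3.0]
opening: 0.17
```

{"op": "carry_out", "data": {
  "moves": [
    {"dx": 0.0005,"dy": 0,"dz": 0,"twist": 0},
    {"dx": 0.001,"dy": 0,"dz": 0,"twist": 0},
    {"dx": 0.001,"dy": 0,"dz": 0,"twist": 0}
  ]
}}

```text
t: 14.6
eef_pos: [600.8, 182.9, 221.0]
tcp_rot: [-3.142, 0.0, 1.334]
ft_force: [-0.2, -0.4, -3.6]
opening: 0.165
```

```bash
python3 st.py
```

```text
s,y,z -2.27 98.13 221.04 F s,y,z [-0.1 -0.5 -3.6] M [-0.02 -0.05  0.01] [-3.142  0.     1.334] 0.165 14.6
```

{"op": "carry_out", "data": {
  "moves": [
    {"dx": 0.0005,"dy": 0,"dz": 0,"twist": 0},
    {"dx": 0.001,"dy": 0,"dz": 0,"twist": 0},
    {"dx": 0.001,"dy": 0,"dz": 0,"twist": 0}
  ]
}}

```text
t: 14.9
eef_pos: [601.1, 183.9, 221.1]
tcp_rot: [3.142, 0.0, 1.334]
ft_force: [0.6, 0.0, -4.0]
opening: 0.167
```

{"op": "carry_out", "data": {
  "moves": [
    {"dx": 0.0005,"dy": 0,"dz": 0,"twist": 0},
    {"dx": 0.001,"dy": 0,"dz": 0,"twist": 0},
    {"dx": 0.001,"dy": 0,"dz": 0,"twist": 0}
  ]
}}

```text
t: 15.2
eef_pos: [601.3, 184.7, 221.0]
tcp_rot: [-3.142, 0.0, 1.334]
ft_force: [-0.5, -1.8, -2.8]
opening: 0.167
```

```bash
python3 st.py; python3 -c "
from h import *
p,d=snap('wrist','w7'); cv2.imwrite('pics/w7b.png',cv2.resize(p[120:320,240:400,::-1],(480,600),interpolation=3))"
```

```text
s,y,z -2.23 99.92 221.05 F s,y,z [-0.  -1.9 -2.8] M [-0.33 -0.02  0.04] [-3.142  0.     1.334] 0.167 15.2
```

View pics/w7b.png

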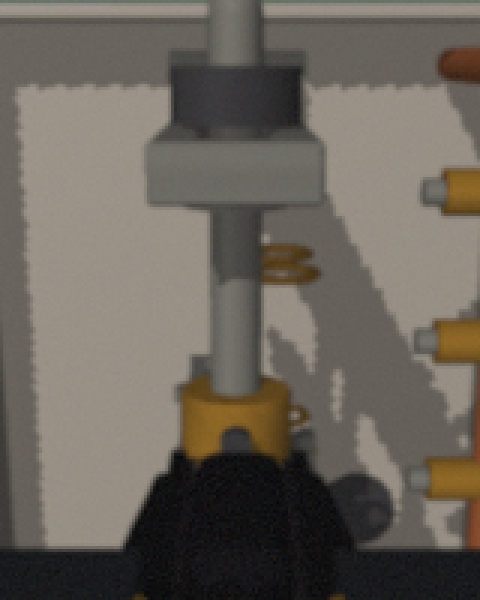

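{"op": "carry_out", "data": {
  "moves": [
    {"dx": 0.0003,"dy": 0,"dz": 0.0005,"twist": 0},
    {"dx": 0.0005,"dy": 0,"dz": 0.001,"twist": 0},
    {"dx": 0.0005,"dy": 0,"dz": 0.0013,"twist": 0}
  ]
}}

```text
t: 15.55
eef_pos: [601.4, 184.7, 219.9]
tcp_rot: [3.141, 0.001, 1.334]
ft_force: [-1.7, -4.7, 0.4]
opening: 0.165
```

```bash
python3 st.py
```

```text
s,y,z -2.11 99.99 219.93 F s,y,z [-0.5 -4.9  0.4] M [-1.09  0.24 -0.03] [3.141e+00 1.000e-03 1.334e+00] 0.165 15.55
```

{"op": "carry_out", "data": {
  "moves": [
    {"dx": -0.0004,"dy": 0,"dz": 0,"twist": 0},
    {"dx": -0.0004,"dy": 0,"dz": 0,"twist": 0}
  ]
}}

```text
t: 15.75
eef_pos: [601.4, 184.7, 219.9]
tcp_rot: [3.141, 0.0, 1.334]
ft_force: [-0.7, -4.6, -0.3]
opening: 0.164
```

{"op": "carry_out", "data": {
  "moves": [
    {"dx": 0,"dy": 0,"dz": 0,"twist": 0},
    {"dx": 0,"dy": 0,"dz": 0,"twist": 0},
    {"dx": 0,"dy": 0,"dz": 0,"twist": 0},
    {"dx": 0,"dy": 0,"dz": 0,"twist": 0},
    {"dx": 0,"dy": 0,"dz": 0,"twist": 0}
  ],
  "grip": 0.06
}}

```text
t: 16.25
eef_pos: [601.4, 185.0, 219.8]
tcp_rot: [3.141, -0.0, 1.334]
ft_force: [0.6, 0.6, 0.9]
opening: 0.531
```

{"op": "carry_out", "data": {
  "moves": [
    {"dx": 0,"dy": 0,"dz": 0,"twist": 0},
    {"dx": 0,"dy": 0,"dz": 0,"twist": 0},
    {"dx": 0,"dy": 0,"dz": 0,"twist": 0}
  ]
}}

```text
t: 16.55
eef_pos: [601.4, 184.9, 219.8]
tcp_rot: [3.141, 0.0, 1.334]
ft_force: [-0.7, -0.4, -0.6]
opening: 0.628
```

```bash
python3 st.py; python3 -c "
from h import *
p,d=snap('wrist','w8'); snap('scene','s8'); q=ld('s8')['p'][:,:,::-1]
cv2.imwrite('pics/w8b.png',np.hstack([cv2.resize(p[180:330,240:400,::-1],(400,375),interpolation=3),cv2.resize(q[180:300,330:458],(400,375),interpolation=3)]))"
```

```text
s,y,z -2.22 100.2 219.76 F s,y,z [-0.5 -0.6 -0.6] M [-0.06 -0.07  0.01] [3.141 0.    1.334] 0.628 16.55
```

View pics/w8b.png

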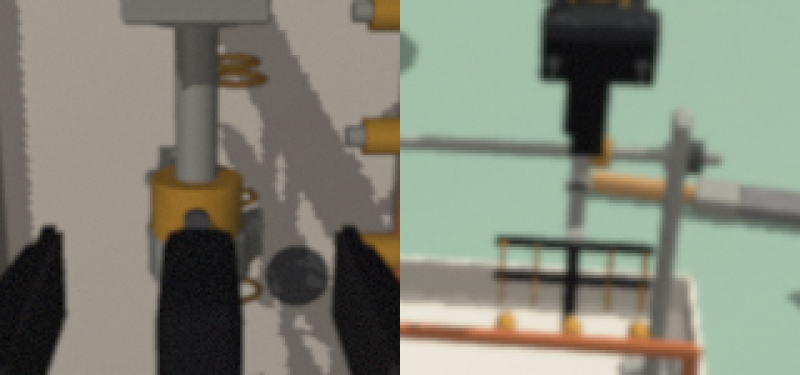

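Picture 10 (w8): the rack hangs free between the open fingers. In the right panel its hook is beside the collar at about (597,150), and the spine is upright. I'll retreat straight up.

{"op": "carry_out", "data": {
  "moves": [
    {"dx": 0,"dy": 0,"dz": -0.01,"twist": 0},
    {"dx": 0,"dy": 0,"dz": -0.03,"twist": 0},
    {"dx": 0,"dy": 0,"dz": -0.06,"twist": 0},
    {"dx": 0,"dy": 0,"dz": -0.1,"twist": 0},
    {"dx": 0,"dy": 0,"dz": -0.14,"twist": 0}
  ]
}}

```text
t: 17.15
eef_pos: [601.0, 184.8, 362.0]
tcp_rot: [3.141, 0.0, 1.334]
ft_force: [0.3, 0.8, -0.3]
opening: 0.63
```

{"op": "carry_out", "data": {
  "moves": [
    {"dx": -0.02,"dy": 0,"dz": -0.02,"twist": 0},
    {"dx": -0.05,"dy": 0,"dz": -0.05,"twist": 0},
    {"dx": -0.07,"dy": 0,"dz": -0.07,"twist": 0},
    {"dx": -0.08,"dy": 0,"dz": -0.08,"twist": 0},
    {"dx": -0.08,"dy": 0,"dz": -0.08,"twist": 0}
  ]
}}

```text
t: 17.65
eef_pos: [582.5, 106.4, 441.4]
tcp_rot: [3.139, -0.001, 1.332]
ft_force: [-0.1, 0.2, 0.2]
opening: 0.632
```

```bash
python3 st.py; python3 - <<'E'
from h import *
p,d=snap('wrist','w9'); snap('scene','s9'); q=ld('s9')['p'][:,:,::-1]
cv2.imwrite('pics/w9b.png',np.hstack([cv2.resize(p[100:340,220:412,::-1],(400,500),interpolation=3),cv2.resize(q[180:300,350:446],(400,500),interpolation=3)]))
v,u=np.mgrid[0:480,0:640]
for f in('w9','s9'):
    S=ld(f); P=np.stack([u,v,np.ones_like(u)],-1).reshape(-1,3)@np.linalg.inv(S['mtx']).T*S['d'].reshape(-1,1)
    Q=(P-S['t'])@S['R']; e=Q[:,:2]-[580,87.]; s=e@[.972,-.2349];y=e@[.2349,.972]
    col=S['p'].reshape(-1,3).astype(int); br=(col[:,0]-col[:,2]>50)
    h=(abs(s)<22)&(y>35)&(y<158)&(Q[:,2]>45)&(Q[:,2]<255)&(S['d'].ravel()>0)
    for a in range(50,250,10):
        k=h&(Q[:,2]>=a)&(Q[:,2]<a+10)&~br
        if 195<a<215: k&=abs(y-100)<8
        if k.sum()>3: print(f,a,k.sum(),'s',np.median(s[k]).round(1),'y',np.percentile(y[k],[1,50,99]).round(1),'zmax',Q[k,2].max().round(1))
E
```

```text
s,y,z -2.1 19.44 441.36 F s,y,z [-0.1  0.1  0.2] M [-0.02 -0.04 -0.02] [ 3.139e+00 -1.000e-03  1.332e+00] 0.632 17.65
w9 80 29 s 12.8 y [ 49.1 123.  148.1] zmax 88.0
w9 90 13 s 19.4 y [ 48.9 147.1 148.9] zmax 99.5
w9 100 12 s 9.6 y [ 49.2  61.2 148.1] zmax 104.3
w9 110 7 s 17.5 y [ 53.8 123.1 147.9] zmax 119.9
w9 120 23 s 19.2 y [ 47.2 123.9 149.3] zmax 129.7
w9 130 39 s 11.8 y [ 48.1 124.9 149.2] zmax 134.9
w9 170 17 s -14.9 y [ 89.   91.5 107.3] zmax 175.0
w9 190 31 s 13.4 y [ 93.   98.8 139. ] zmax 196.3
w9 200 62 s 8.1 y [ 92.2  98.3 107.2] zmax 210.0
w9 210 11 s -10.4 y [ 93.  103.3 107.7] zmax 212.7
w9 220 6 s 5.3 y [157.8 157.9 157.9] zmax 227.7
w9 230 5 s -9.5 y [157.8 157.9 158. ] zmax 233.8
s9 60 6 s 2.5 y [ 95.7  99.  102.3] zmax 69.6
s9 70 20 s 2.6 y [ 95.   99.4 104.4] zmax 79.9
s9 80 22 s 2.7 y [ 55.   99.2 148.4] zmax 89.1
s9 90 169 s 0.9 y [ 44.  100.9 153.8] zmax 100.0
s9 100 55 s 2.3 y [ 47.5  98.  152.5] zmax 109.2
s9 110 29 s 3.4 y [ 49.2  99.3 149.9] zmax 120.0
s9 120 197 s 0.9 y [ 45.3  99.  153.8] zmax 130.0
s9 130 60 s 0.9 y [ 46.3 100.2 151.3] zmax 139.7
s9 140 20 s -10.4 y [ 94.9  99.6 104.1] zmax 149.8
s9 150 22 s -10.5 y [ 94.3  99.9 105.5] zmax 160.0
s9 160 24 s -10.0 y [ 92.1  99.4 106.9] zmax 169.9
s9 170 18 s -8.2 y [ 91.2  98.7 108.7] zmax 177.6
s9 180 5 s 13.6 y [ 96.7 100.9 105.1] zmax 189.5
s9 190 49 s 9.4 y [ 58.6 102.5 156.3] zmax 199.9
s9 200 34 s 8.6 y [ 93.3  98.8 104.3] zmax 210.0
s9 210 23 s 3.4 y [ 93.1  99.4 106.8] zmax 219.8
s9 220 56 s 5.7 y [ 85.8 100.4 113.3] zmax 229.9
s9 230 54 s 5.9 y [ 87.2  99.8 112.4] zmax 239.9
s9 240 60 s 6.0 y [ 86.6  99.3 113.5] zmax 250.0
```

View pics/w9b.png

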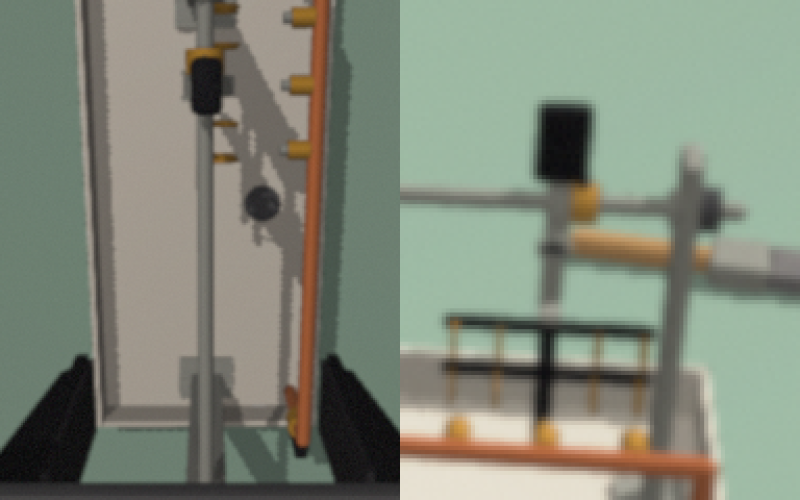

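```bash
python3 - <<'E'
from h import *
p,_=read_camera('scene'); a=ld('s9')['p'].astype(int)
print('changed px near rack',(abs(a-p)[180:300,350:446].max(2)>40).sum()); print(job_done())
E
```

```text
changed px near rack 0
the job is handed in; nothing more can be done
None
```

The black rack is now hanging on the rinse rail, up against the long-rail side of the brass collar and in front of the nozzles. I handed the job in at about 18 s.

- **Snapping on:** I lifted the rack out of the small stand, brought the hook in under the rail from the robot side and pressed it down about 37 mm. The gate pushed back with at most about 12 N up and 6 N sideways, and the sideways force then vanished, so I take it the gate shut. The last press put the rail in the crook with about 11 N net, in line with the camera's rail height (hook seat about 204 mm, rail axis about 205 mm).
- **Against the collar:** I slid the rack along the rail until the collar pushed back with about 5 N, set it down and let go.
- **Last checks:**
  - The arm was clear of everything and the wrist force was near zero.
  - The spine was upright to within about 1 mm, judging by foot and grip positions.
  - The hook was touching the collar face in the picture.
  - Two successive pictures showed no change around the rack.

**Not confirmed directly:**
- The pictures were too coarse to show the gate itself. That it is shut rests on the force drop and the depth reached.
- The collar stopped the hook about 1.5 mm further along than the camera measurement had put it. I went by the contact force.
- I did not compare the bystanders before and after. The arm's path stayed clear of them, and no unexpected contact showed in the forces.

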